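# Take the stick lighter to the tea light

## Robot

A 6-joint arm with a two-finger parallel gripper is mounted at the origin on a cart in front of the work surface, level with it; the furniture and walls round the work are solid. World frame = base frame: x ahead of the robot, y to its left, z up, the work surface at z = 0. Lengths are in m, angles in rad, forces in N, time in s.
With the tool pointing down it reaches from about 0.3 to 0.95 m from the base axis. Payload 3.1 kg.
Tool frame: the origin (TCP) lies midway between the tips of the shut fingers; the grasp point (between the pads) lies 19 mm behind it; z points along the fingers, y is the line along which they close (so a half turn about z gives the same grasp; the last joint's range is limited). The gripper opens to 85 mm and grips with 20 to 120 N. Pads are 22 mm wide; open, the fingers measure 114 mm over their backs; the gripper's body (76 mm by 85 mm) begins 54 mm behind the grasp point. The pads swing forward as they close: fully open they stand 13 mm farther back than shut.
Start: joints at [1.215, 0.308, 1.634, -0, 1.2, -0.07], TCP at [0.176, 0.6, 0.231] pointing down, gripper open.
Joint ranges: [-3.06, 3.06], [-0.79, 1.96], [0.05, 2.63], [-1.19, 4.34], [0.05, 2.64], [-2.94, 2.94]. Speed limits (rad/s): [2.79, 2.79, 3.14, 3.14, 3.14, 3.14].

## Interface

Orientations are given as a unit quaternion [x, y, z, w].
In Python, from bench import bot gives the robot as it stands.
- The arm moves only by the tool drive_tool, never from a script. Its argument "series" is a list of rows, each a list of 2 entries, a list of its own where there are three numbers: the shift along the tool's x, y, z in cm, then the turn, a rotation vector about the tool's x, y, z in degrees. A call has 1 to 5 rows; each row is the pose to reach, as a shift and turn from the pose commanded when the call began, along the tool's axes at that moment; what a row does not reach only later rows make up. A row lasts 1/12 s, in which the tool goes at most 41.7 mm and 7.16 degrees, less where a joint would pass 70% of its speed; a pose out of reach is approached as far as the arm can. A call with a gripper value outside its range is refused whole. "hand" is the closure, from 0 (fully open) to 1 (shut), set as the call begins (left out, the last holds). The fingers move at their own pace and stop on an object; "force" is the grip in N (left out, the last holds). Time passes only in rows, so rows that repeat a pose let the fingers close. It gives the time, the measured TCP pose, the force, the opening and the grip force at its end, in the units of the state.
- bot.get_obs(): the state, without advancing time (a new reading comes with each control period).
- bot.get_image(name): name is "side" or "top" or "wrist"; returns (picture, depth): 420x560x3 uint8, blue, green, red; 420x560 float32, m along the optical axis (not along the pixel's ray), 0 where there is no reading.
- bot.get_calibration(name): a dict with "fx", "fy", "cx", "cy" (pixels), "rvec" (rotation vector, rad) and "tvec" (3), from world to camera coordinates, as OpenCV has them. Camera axes: x right, y down, z forward; pixel columns grow to the right and rows downward; lengths in m; the calibration is good to about 2 mm. The wrist camera is an equidistant fisheye: a pixel r from the principal point sees the ray r / f radians off the axis. A picture is of the moment at which its call begins: read the wrist's pose just before it. get_calibration takes no time and is no camera call; for the wrist camera it gives the pose at the moment of the call.
- bot.hand_in(): hands the job in; it is judged then, once.
The state is a dict: "time_s": time; "qpos": joint angles; "qd": joint speeds; "joint_torque": joint torques, N m; "position": TCP position; "ee_rot": TCP orientation; "force": force on the tool from outside, world axes, zero at the start; "wrist_torque": the same for the moment, N m; "gripper_width": opening from 0.0 (shut) to 1.0 (fully open); "grip_force": force on a finger pad.
Only numpy, scipy, OpenCV 4.12 (cv2) and the standard library are available. Lean on these libraries where they do the work, as an engineer would, in place of code of your own. Each camera call takes 0.05 s, during which the arm holds its last target. There are 200 camera calls.

## Task

Draw the stick lighter up out of its wooden stand, tip it over to a slant about halfway between upright and level with the nozzle still the lower end, and hold the tip of the nozzle just above the wick of the tea light on the saucer, close but not touching it, ready to light. Finish while still holding the lighter there, still and in mid-air; do not knock the tea light, the pick in the other well or the other things about.

Things in the scene. Friction and masses are not known exactly. Their poses are not given: they have to be found in the camera images.
- lighter: stick lighter, 70 g, nozzle down in a well of the stand. Black handle 20 (x) by 28 (y) by 97 mm high; trigger guard on its +y side, 14 mm out, 8 to 44 mm above the handle's underside: grip above it, across the 20 mm. Steel nozzle 9 mm thick, 88 mm long, on the axis. Origin on the axis at the handle's underside, which rests on the stand; z up the handle, nozzle along -z
- nozzle_tip (a point): mouth of the lighter's nozzle, on its axis, 88 mm below the lighter's origin along -z
- stand: heavy beech block 64 x 124 x 100 mm on a 6 mm foot plate 76 x 136 mm, fixed to the worktop; origin under its centre, z up, top 106 mm above the worktop. Two square wells, 12 mm wide, 95 mm deep, open upward at y = +30 and -30 mm: lighter in one, pick in the other, either way. The lighter must rise 88 mm to come free
- pick: skewer pick with a round turned wooden handle 24 mm across and 56 mm high and a thin steel spike 80 mm long, standing in the other well; leave it. Origin at the handle's underside
- tea_light: loose tea light, 38 mm across and 15 mm high in a metal cup, in the middle of a white saucer 94 mm across and 8 mm high; light (16 g), slides easily. Origin at the centre of its underside, z up. (The worktop tiles lie 3 mm above z = 0)
- wick (a point): top of the wick of the tea light on the saucer, on its axis 15 mm above its origin, level with the cup's rim
- spare_tea_light: another tea light like it, standing on the bare worktop; leave it. Origin under its centre
- kitchen_timer: round kitchen timer 63 mm across, 46 mm high; leave it. Origin under its centre
- teaspoon: spoon 132 mm long lying on the worktop; leave it. Origin under its centre
- salt_shaker: shaker 44 mm across, 90 mm high; leave it. Origin under its centre
- jam_jar: jar 66 mm across, 95 mm high; leave it. Origin under its centre
Not all that is in view belongs to the job. What is meant by the lighter is not orange, red or yellow, and is the smaller of those in its own colour.

How it is judged:
By the outcome, as a careful person would: the job done as asked, in the order asked, and still so for the second after the job is handed in, while the arm keeps its last pose, push and grip.
It also fails if it takes over 32 s, if anything falls off the work surface, if the arm or the gripper's body presses on something with over 40 N, if the wrist force passes 120 N, or if a joint passes its speed limit or range.

## Working session

There is one attempt and no reset: what is moved stays moved. The work goes in short steps, Python scripts to look and compute and a tool call to move; the robot and the scene stay as the last step left them, time stands still between calls to the robot, and variables do not carry over. Pictures are saved under pics/ and viewed, at most 10 in all, crops included, and the job is handed in when it is done.

Besides the shell and the picture viewer there is one more tool, called after ">>>" as name([rows], argument=value, ...), one row to a line, values as JSON. drive_tool: Moves the arm, as the interface text tells. Its arguments: {"type":"object","properties":{"series":{"type":"array"},"hand":{"type":"number"},"force":{"type":"number"}},"required":["series"]}

```bash
mkdir -p pics
cat > h.py <<'E'
import numpy as np,cv2
from bench import bot
from scipy.spatial.transform import Rotation as R
def cam(n):
    c=bot.get_calibration(n);K=np.array([[c['fx'],0,c['cx']],[0,c['fy'],c['cy']],[0,0,1.]])
    M=R.from_rotvec(np.ravel(c['rvec'])).as_matrix();t=np.ravel(c['tvec']);return K,M,t
def cloud(d,n):
    K,M,t=cam(n);v,u=np.mgrid[:d.shape[0],:d.shape[1]]
    p=np.stack([(u-K[0,2])/K[0,0]*d,(v-K[1,2])/K[1,1]*d,d],-1)
    return (p-t)@M
def ray(n,u,v):
    K,M,t=cam(n);return -M.T@t, M.T@np.array([(u-K[0,2])/K[0,0],(v-K[1,2])/K[1,1],1])
def onz(n,u,v,z):
    o,r=ray(n,u,v);return o+r*(z-o[2])/r[2]
E
python3 - <<'E'
from h import *
for n in ('top','side'):
    im,d=bot.get_image(n);cv2.imwrite(f'pics/{n}0.png',im);np.savez(f'{n}0.npz',im=im,d=d)
    K,M,t=cam(n);print(n,K[0,0],-M.T@t,M[2])
o=bot.get_obs();print({k:np.round(v,3) for k,v in o.items()})
E
```

```text
top 381.1607820935923 [0.27032275 0.20082747 1.00906741] [ 0.26791127 -0.0624923  -0.96141472]
side 486.5643671950815 [0.28444337 1.02999338 0.60055263] [ 0.24482815 -0.84201846 -0.48069126]
{'time_s': np.float64(0.1), 'qpos': array([ 1.215,  0.309,  1.635,  0.   ,  1.2  , -0.07 ]), 'qd': array([-0.001, -0.002, -0.003,  0.001,  0.001,  0.001]), 'joint_torque': array([-0.0000e+00, -4.1641e+01, -2.7764e+01, -0.0000e+00,  4.0000e-03,
        0.0000e+00]), 'position': array([0.176, 0.599, 0.23 ]), 'ee_rot': array([ 0.142,  0.99 , -0.001, -0.   ]), 'force': array([0.749, 0.484, 0.33 ]), 'wrist_torque': array([ 0.007,  0.008, -0.003]), 'grip_force': np.float64(0.0), 'gripper_width': np.float64(1.002)}
```

View pics/top0.png

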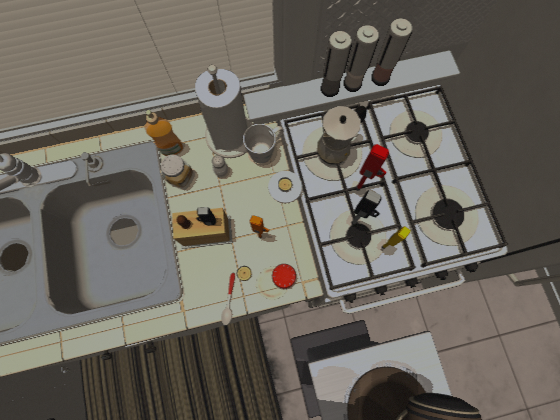

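View pics/side0.png

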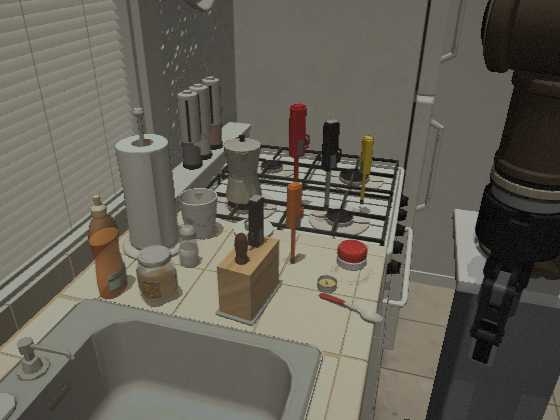

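The top view shows the stand near (200,227) with the black lighter at (206,216), the pick at (182,221) and the saucer with its tea light at (285,186). The larger black lighter at (368,207), on the stove, is a decoy. The side view agrees: lighter at (257,220), pick at (241,248).

Run:
```python
from h import *
T=np.load('top0.npz');S=np.load('side0.npz')
C=cloud(T['d'],'top');D=cloud(S['d'],'side')
def stat(n,P):print(n,len(P),np.round(P.min(0),3) if len(P) else'',np.round(np.median(P,0),3) if len(P) else '',np.round(P.max(0),3) if len(P) else '')
for n,u,v in [('tile',220,270),('standtop',192,230),('lighter',206,213),('pick',182,220),('tea',285,185),('saucer',285,172),('orange',258,222),('timer',284,276),('salt',219,162),('jam',175,168),('spare',244,273),('pot',341,125),('mug',260,140),('towel',219,85),('blk',368,203),('stove',300,130)]:
    print(n,np.round(C[v,u],3))
# saucer & lighter via depth
P=C.reshape(-1,3);tea=C[185,285]
im=T['im'].astype(int)
m=(np.abs(C[...,:2]-tea[:2]).max(-1)<.07)
for lo,hi in [(.009,.0155),(.019,.035)]:
    k=m&(C[...,2]>lo)&(C[...,2]<hi);stat(('lay',lo),C[k])
# lighter top/stand top
l=C[213,206]
k=(np.linalg.norm(C[...,:2]-l[:2],axis=-1)<.04)&(C[...,2]>.185);stat('ltop',C[k]);k2=k
q=cv2.minAreaRect(C[k][:,:2].astype(np.float32)*1000);print(q)
s=C[230,192]
k=(np.linalg.norm(C[...,:2]-s[:2],axis=-1)<.12)&(abs(C[...,2]-s[2])<.008);stat('stop',C[k])
print(cv2.minAreaRect(C[k][:,:2].astype(np.float32)*1000))
k=(np.linalg.norm(C[...,:2]-C[220,182][:2],axis=-1)<.02)&(C[...,2]>.145);stat('pick',C[k])
k=(np.linalg.norm(D[...,:2]-l[:2],axis=-1)<.03)&(D[...,2]>.12);stat('lighter side',D[k]);v,u=np.nonzero(k);print(u.min(),u.max(),v.min(),v.max())
def up(a,b,n,x0,y0,x1,y1):cv2.imwrite(n,cv2.resize(a[y0:y1,x0:x1],None,fx=b,fy=b,interpolation=cv2.INTER_CUBIC))
a=cv2.resize(T['im'][140:260,160:320],None,fx=4,fy=4,interpolation=cv2.INTER_CUBIC)
b=cv2.resize(S['im'][180:330,200:360],None,fx=3.2,fy=3.2,interpolation=cv2.INTER_CUBIC)[:480]
cv2.imwrite('pics/c.png',a);cv2.imwrite('pics/d.png',b)
```

```text
tile [0.424 0.325 0.004]
standtop [0.518 0.359 0.112]
lighter [0.521 0.305 0.209]
pick [0.532 0.368 0.163]
tea [0.608 0.104 0.017]
saucer [0.646 0.094 0.016]
orange [0.48 0.2  0.19]
timer [0.365 0.167 0.048]
salt [0.685 0.262 0.092]
jam [0.69  0.374 0.103]
spare [0.401 0.265 0.011]
pot [ 0.679 -0.055  0.16 ]
mug [0.753 0.141 0.026]
towel [0.818 0.215 0.224]
blk [ 0.455 -0.039  0.224]
stove [ 0.785  0.013 -0.032]
('lay', 0.009) 635 [0.543 0.06  0.009] [0.603 0.107 0.012] [0.677 0.169 0.015]
('lay', 0.019) 120 [0.591 0.087 0.019] [0.611 0.106 0.021] [0.629 0.124 0.032]
ltop 138 [0.518 0.298 0.185] [0.526 0.311 0.206] [0.539 0.326 0.21 ]
((527.9971923828125, 312.098876953125), (26.318492889404297, 19.624162673950195), 77.10082244873047)
stop 991 [0.494 0.278 0.104] [0.524 0.348 0.11 ] [0.572 0.407 0.12 ]
((533.43212890625, 342.8930969238281), (124.93080139160156, 65.488037109375), 82.9535140991211)
pick 88 [0.526 0.361 0.145] [0.534 0.37  0.161] [0.546 0.382 0.169]
lighter side 693 [0.517 0.302 0.12 ] [0.525 0.323 0.171] [0.541 0.333 0.208]
248 263 194 244
```

View pics/c.png

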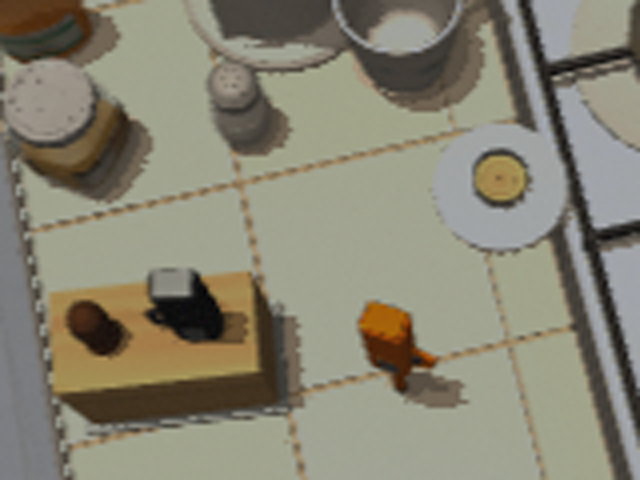

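View pics/d.png

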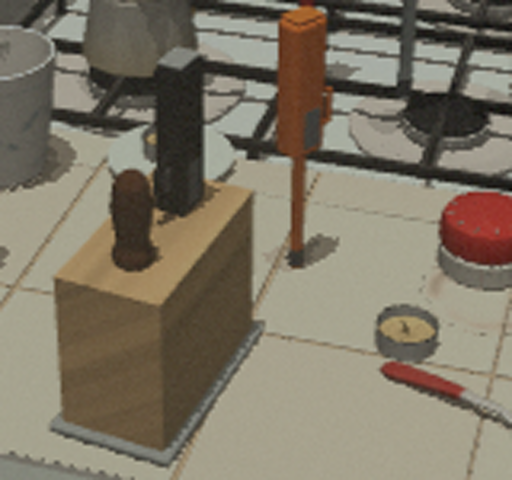

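The crops show the guard on the lighter's left side, crop (155,315), so it faces +y towards the pick. The side crop shows the lighter standing square in the stand with its top at (180,55), and the tea light seated in the saucer.

```bash
cat >> h.py <<'E'
def delta(p,Rm,o=None):
    o=o or bot.get_obs();A=R.from_quat(o['ee_rot'])
    print('shift cm',np.round(A.inv().apply(np.array(p)-o['position'])*100,2),'turn deg',np.round((A.inv()*Rm).as_rotvec(degrees=True),1))
def down(az):
    y=np.array([np.cos(az),np.sin(az),0]);z=np.array([0,0,-1.]);return R.from_matrix(np.stack([np.cross(y,z),y,z],1))
E
python3 - <<'E'
from h import *
T=np.load('top0.npz');C=cloud(T['d'],'top');hsv=cv2.cvtColor(T['im'],cv2.COLOR_BGR2HSV)
m=cv2.inRange(hsv,(15,90,60),(35,255,255));m[:172]=0;m[200:]=0;m[:,:270]=0;m[:,300:]=0
M=cv2.moments(m,True);u,v=M['m10']/M['m00'],M['m01']/M['m00'];print(u,v,M['m00'],onz('top',u,v,.019),np.median(C[m>0],0))
d=np.linalg.norm(C[...,:2]-[.61,.105],axis=-1)
for a,b in [(0,.006),(.006,.014),(.014,.018),(.018,.021),(.022,.03),(.03,.038),(.038,.046),(.05,.06)]:
    z=C[...,2][(d>=a)&(d<b)];print(a,b,np.round(np.percentile(z,[5,50,95]),4))
delta((.529,.3125,.30),down(np.radians(-8)))
E
```

```text
284.4920634920635 183.74603174603175 126.0 [0.61146064 0.10448424 0.019     ] [0.61043331 0.10462913 0.02074693]
0 0.006 [0.0155 0.0189 0.0226]
0.006 0.014 [0.0168 0.0204 0.0232]
0.014 0.018 [0.018  0.0218 0.0283]
0.018 0.021 [0.0096 0.018  0.0294]
0.022 0.03 [0.0099 0.0123 0.0153]
0.03 0.038 [0.0091 0.0123 0.0155]
0.038 0.046 [-0.0224  0.0123  0.0154]
0.05 0.06 [-0.0272  0.003   0.0068]
shift cm [-41.95 -17.54  -6.96] turn deg [-0.1  0.1 81.6]
```

>>> drive_tool([
  [[0, 0, -4], [0, 0, 7]],
  [[-4, -2, -7], [0, 0, 14]],
  [[-8, -3.5, -8], [0, 0, 21]],
  [[-12, -5, -8], [0, 0, 28]],
  [[-16, -7, -8], [0, 0, 35]],
], hand=0)

```text
time_s: 0.52
position: [0.2985, 0.4988, 0.3127]
ee_rot: [0.435, 0.9, 0.002, 0.0]
force: [0.7, 0.6, -0.3]
gripper_width: 1.002
grip_force: 0.0
```

Run:
```python
from h import *
o=bot.get_obs();print(o['time_s'],o['position'],o['qpos']);delta((.529,.3125,.30),down(np.radians(-8)))
```

```text
0.5167 [0.29845721 0.49875303 0.31265836] [ 9.56773419e-01  1.57735670e-01  1.65238614e+00 -2.54615908e-04
  1.32797806e+00  2.87112825e-01]
shift cm [-28.91   6.51   1.27] turn deg [ 0.2 -0.1 46.4]
```

>>> drive_tool([
  [[-4, 1, 0], [0, 0, 7]],
  [[-8, 2, 0], [0, 0, 14]],
  [[-12, 3, 0], [0, 0, 21]],
  [[-16, 4, 0], [0, 0, 28]],
  [[-20, 5, 0], [0, 0, 35]],
])

```text
time_s: 0.93
position: [0.462, 0.3721, 0.3105]
ee_rot: [0.687, 0.727, -0.0, -0.0]
force: [-0.8, 0.0, -0.2]
gripper_width: 1.002
grip_force: 0.0
```

Run:
```python
from h import *
o=bot.get_obs();print(o['time_s'],o['position'],o['qpos']);delta((.529,.3125,.26),down(np.radians(-8)))
```

```text
0.9333 [0.46199878 0.37210742 0.31049362] [6.04584567e-01 1.85786516e-01 1.62404302e+00 1.21721771e-04
 1.33253535e+00 5.47320380e-01]
shift cm [-6.33  6.35  5.05] turn deg [-0.   0.  11.3]
```

>>> drive_tool([
  [[-3, 3, 0], [0, 0, 6]],
  [[-6.3, 6.3, 0], [0, 0, 11.3]],
  [[-6.3, 6.3, 3], [0, 0, 11.3]],
  [[-6.3, 6.3, 3], [0, 0, 11.3]],
  [[-6.3, 6.3, 3], [0, 0, 11.3]],
])

```text
time_s: 1.35
position: [0.5265, 0.3135, 0.2782]
ee_rot: [0.753, 0.658, -0.003, -0.001]
force: [-0.3, 0.1, -0.4]
gripper_width: 1.002
grip_force: 0.0
```

Run:
```python
from h import *
o=bot.get_obs();print(o['time_s'],o['position'],o['qpos']);delta((.529,.3125,.16),down(np.radians(-8)))
im,d=bot.get_image('wrist');cv2.imwrite('pics/w1.png',im)
print(bot.get_calibration('wrist'))
```

```text
1.35 [0.52646442 0.3135204  0.27818507] [4.65739324e-01 2.50101347e-01 1.61111167e+00 6.59213928e-04
 1.28678150e+00 6.01113095e-01]
shift cm [-0.03  0.33 11.82] turn deg [-0.3  0.2  0.2]
{'fx': 325.19226210127806, 'fy': 325.19226210127806, 'cx': 275.6590403919195, 'cy': 208.86524854373818, 'rvec': array([-2.8537572 ,  0.19092015,  0.03217943]), 'tvec': array([-0.47967081,  0.31727722,  0.53357176])}
```

View pics/w1.png

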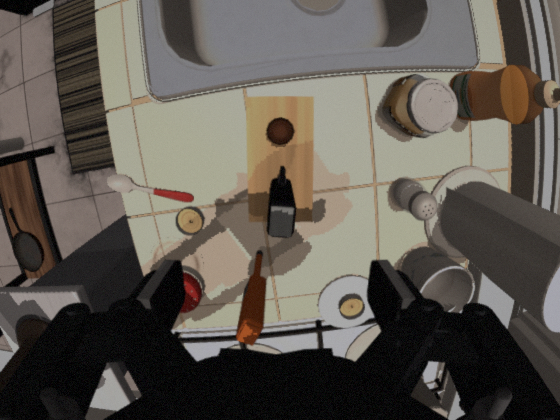

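The wrist view shows the lighter's top face at about (282,222) between the open fingers. Its guard points up the picture, which is +y, and its faces line up with the fingers. I'll check that position by ray and then descend.

Run:
```python
from h import *
im=cv2.imread('pics/w1.png')
K,M,t=cam('wrist')
def w(u,v,z):
    x,y=u-K[0,2],v-K[1,2];r=np.hypot(x,y);th=r/K[0,0];d=M.T@np.array([x/r*np.sin(th),y/r*np.sin(th),np.cos(th)]);o=-M.T@t;return o+d*(z-o[2])/d[2]
g=cv2.cvtColor(im,cv2.COLOR_BGR2GRAY)
for v in (215,222,230): print(v,g[v,262:304])
for u,v in [(270,208),(295,208),(268,236),(293,236),(282,222)]:print(u,v,w(u,v,.206))
for u,v in [(270,208),(295,208)]:print(u,v,w(u,v,.109+.044))
print('wick',w(350,306,.026))
```

```text
215 [66 63 60 60 56 30 13 11 31 49 57 57 57 59 54 57 57 56 54 59 59 52 54 61
 54 59 63 64 64 60 55 27 13 27 60 66 68 65 63 66 64 64]
222 [ 85  82  81  74  76  38  17  21  50  57  58  57  58  57  53  54  56  56
  58  55  58  54  55  55  59  57  57  59  57  50  36  10  45 119 131 128
 131 132 136 138 139 140]
230 [101  90  85  80  55  19  19  47  52  55  56  55  59  61  60  59  56  60
  55  57  57  58  57  58  62  61  60  58  55  48  22  20  79  81  91 142
 153 152 151 153 156 154]
270 208 [0.52448968 0.32394439 0.206     ]
295 208 [0.54166352 0.32164566 0.206     ]
268 236 [0.52019539 0.3035911  0.206     ]
293 236 [0.53784625 0.30121786 0.206     ]
282 222 [0.53141852 0.31270548 0.206     ]
270 208 [0.52132203 0.30902199 0.153     ]
295 208 [0.54270072 0.30616043 0.153     ]
wick [0.60881654 0.10992692 0.026     ]
```

>>> drive_tool([
  [[0, 0.2, 3], [0, 0, 0]],
  [[0, 0.2, 6], [0, 0, 0]],
  [[0, 0.2, 6], [0, 0, 0]],
  [[0, 0.2, 6], [0, 0, 0]],
])

```text
time_s: 1.73
position: [0.5279, 0.3154, 0.2203]
ee_rot: [0.752, 0.659, -0.002, -0.001]
force: [0.9, -0.6, 0.2]
gripper_width: 0.998
grip_force: 0.0
```

>>> drive_tool([
  [[-0.3, 0.2, 3], [0, 0, 0]],
  [[-0.3, 0.2, 6], [0, 0, 0]],
  [[-0.3, 0.2, 6], [0, 0, 0]],
  [[-0.3, 0.2, 6], [0, 0, 0]],
  [[-0.3, 0.2, 6], [0, 0, 0]],
])

```text
time_s: 2.15
position: [0.5329, 0.3127, 0.164]
ee_rot: [0.753, 0.658, 0.002, 0.001]
force: [0.9, 0.6, 0.0]
gripper_width: 1.001
grip_force: 0.0
```

>>> drive_tool([
  [[0, 0, 0], [0, 0, 0]],
  [[0, 0, 0], [0, 0, 0]],
  [[0, 0, 0], [0, 0, 0]],
  [[0, 0, 0], [0, 0, 0]],
  [[0, 0, 0], [0, 0, 0]],
], hand=1, force=40)

```text
time_s: 2.57
position: [0.5317, 0.3115, 0.1616]
ee_rot: [0.753, 0.658, 0.0, 0.0]
force: [-1.0, -0.5, 1.3]
gripper_width: 0.299
grip_force: 0.6
```

>>> drive_tool([
  [[0, 0, 0], [0, 0, 0]],
  [[0, 0, 0], [0, 0, 0]],
  [[0, 0, 0], [0, 0, 0]],
  [[0, 0, 0], [0, 0, 0]],
  [[0, 0, 0], [0, 0, 0]],
])

```text
time_s: 2.98
position: [0.5315, 0.3115, 0.1614]
ee_rot: [0.753, 0.658, 0.0, -0.0]
force: [-0.4, 0.5, 3.8]
gripper_width: 0.235
grip_force: 44.0
```

Run:
```python
from h import *
o=bot.get_obs();print({k:np.round(v,3) for k,v in o.items()})
im,d=bot.get_image('side');cv2.imwrite('pics/s2.png',cv2.resize(im[100:340,160:480],None,fx=2.4,fy=2.4))
```

```text
{'time_s': np.float64(2.983), 'qpos': array([0.459, 0.363, 1.712, 0.   , 1.067, 0.593]), 'qd': array([-0.001, -0.   ,  0.002,  0.001,  0.   ,  0.001]), 'joint_torque': array([-2.6400e-01, -3.9795e+01, -2.4681e+01, -9.5000e-02, -3.3700e-01,
        2.0000e-03]), 'position': array([0.532, 0.312, 0.161]), 'ee_rot': array([ 0.753,  0.658,  0.   , -0.   ]), 'force': array([-0.404,  0.508,  3.823]), 'wrist_torque': array([-0.001,  0.274, -0.012]), 'grip_force': np.float64(44.023), 'gripper_width': np.float64(0.235)}
```

View pics/s2.png

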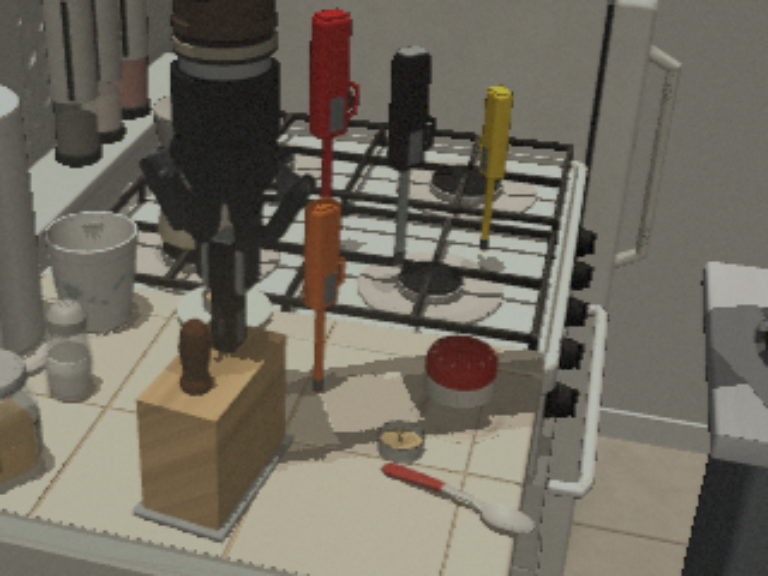

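Gripped: the opening is 20 mm at 44 N. Now I'll draw it straight up.

>>> drive_tool([
  [[0, 0, -0.5], [0, 0, 0]],
  [[0, 0, -1.5], [0, 0, 0]],
  [[0, 0, -3], [0, 0, 0]],
  [[0, 0, -4.5], [0, 0, 0]],
  [[0, 0, -6], [0, 0, 0]],
])

```text
time_s: 3.45
position: [0.5313, 0.3112, 0.2216]
ee_rot: [0.753, 0.658, -0.0, -0.0]
force: [0.5, 0.0, -0.3]
gripper_width: 0.228
grip_force: 43.7
```

>>> drive_tool([
  [[0, 0, -1.5], [0, 0, 0]],
  [[0, 0, -3], [0, 0, 0]],
  [[0, 0, -5], [0, 0, 0]],
  [[0, 0, -7], [0, 0, 0]],
  [[0, 0, -9], [0, 0, 0]],
])

```text
time_s: 3.87
position: [0.5312, 0.3112, 0.312]
ee_rot: [0.753, 0.658, -0.0, 0.0]
force: [0.8, -0.5, -0.8]
gripper_width: 0.231
grip_force: 43.7
```

>>> drive_tool([
  [[0, 0, -2], [0, 0, 0]],
  [[0, 0, -3.5], [0, 0, 0]],
  [[0, 0, -4.5], [0, 0, 0]],
  [[0, 0, -5], [0, 0, 0]],
  [[0, 0, -5], [0, 0, 0]],
])

```text
time_s: 4.28
position: [0.5319, 0.3116, 0.3623]
ee_rot: [0.753, 0.658, 0.001, 0.0]
force: [-0.7, -0.1, -1.0]
gripper_width: 0.225
grip_force: 43.7
```

```bash
cat >> h.py <<'E'
def slant(az,tilt=45):
    # tilt from vertical
    a=np.radians(az);return R.from_rotvec(np.radians(-tilt)*np.array([-np.sin(a),np.cos(a),0]))*down(a)
WICK=np.array([.611,.1045,.026])
E
python3 - <<'E'
from h import *
o=bot.get_obs();print({k:np.round(o[k],3) for k in('time_s','qpos','position','gripper_width','grip_force','force')})
Rm=slant(5.6);z=Rm.as_matrix()[:,2];print(z)
delta(WICK+[0,0,.10]-.1405*z,Rm,o)
im,d=bot.get_image('side');cv2.imwrite('pics/s3.png',cv2.resize(im[0:340,160:480],None,fx=1.7,fy=1.7))
E
```

```text
{'time_s': np.float64(4.283), 'qpos': array([ 0.459,  0.203,  1.502, -0.   ,  1.434,  0.593]), 'position': array([0.532, 0.312, 0.362]), 'gripper_width': np.float64(0.225), 'grip_force': np.float64(43.712), 'force': array([-0.701, -0.1  , -0.988])}
[ 0.70373204  0.06900153 -0.70710678]
shift cm [-21.76   0.91  13.67] turn deg [-44.7   5.2 -12.6]
```

View pics/s3.png

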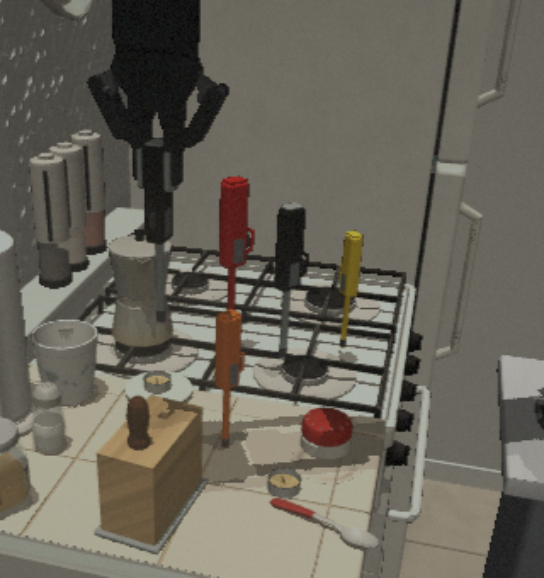

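The lighter is clear of the stand: its nozzle is visible from (160,240) down to (160,320), above everything on the counter. The stand and pick are undisturbed. Next I carry it over and tilt.

>>> drive_tool([
  [[-1.5, 0, 0], [0, 0, 0]],
  [[-4, 0, 0], [-5, 0.6, -1.4]],
  [[-7, 0.2, 0], [-11, 1.3, -3]],
  [[-10, 0.3, 0], [-17, 2, -4.7]],
  [[-13, 0.5, 0], [-23, 2.7, -6.4]],
])

```text
time_s: 4.75
position: [0.5181, 0.1801, 0.3594]
ee_rot: [0.699, 0.686, 0.149, 0.136]
force: [0.3, -0.3, -0.4]
gripper_width: 0.228
grip_force: 43.5
```

Run:
```python
from h import *
o=bot.get_obs();print({k:np.round(o[k],3) for k in('time_s','qpos','position')})
Rm=slant(5.6);z=Rm.as_matrix()[:,2]
delta(WICK+[0,0,.10]-.1405*z,Rm,o)
```

```text
{'time_s': np.float64(4.75), 'qpos': array([ 0.319, -0.169,  1.937, -0.133,  0.987,  0.389]), 'position': array([0.518, 0.18 , 0.359])}
shift cm [-8.82 -5.66 11.96] turn deg [-21.7   2.6  -6. ]
```

>>> drive_tool([
  [[-2, -1, 2], [-5, 0.6, -1.4]],
  [[-4, -2.2, 4], [-11, 1.3, -3]],
  [[-6, -3.6, 7], [-17, 2, -4.7]],
  [[-7.8, -5, 10], [-21.7, 2.6, -6]],
  [[-8.8, -5.7, 12], [-21.7, 2.6, -6]],
])

```text
time_s: 5.17
position: [0.5073, 0.0952, 0.2215]
ee_rot: [0.622, 0.684, 0.282, 0.256]
force: [0.2, 1.2, -2.6]
gripper_width: 0.229
grip_force: 43.5
```

>>> drive_tool([
  [[0, 0, 0], [0, 0, 0]],
  [[0, 0, 0], [0, 0, 0]],
  [[0, 0, 0], [0, 0, 0]],
])

```text
time_s: 5.42
position: [0.5136, 0.097, 0.2277]
ee_rot: [0.622, 0.683, 0.284, 0.257]
force: [1.3, 0.8, 0.4]
gripper_width: 0.228
grip_force: 43.6
```

Run:
```python
from h import *
o=bot.get_obs();print({k:np.round(o[k],3) for k in('time_s','qpos','position','gripper_width','force')})
Rm=slant(5.6);z=Rm.as_matrix()[:,2]
delta(WICK+[0,0,.10]-.1405*z,Rm,o)
A=R.from_quat(o['ee_rot']).as_matrix();print('tip pred',o['position']+.1405*A[:,2],A[:,2])
for n in('side','top'):
    im,d=bot.get_image(n);np.savez(n+'1.npz',im=im,d=d)
    c,M,t=cam(n)
    q=c@(M@(o['position']+.1405*A[:,2])+t);print(n,'tip px',q[:2]/q[2]);q=c@(M@WICK+t);print('wick px',q[:2]/q[2])
S=np.load('side1.npz')['im'][160:290,190:330];T=np.load('top1.npz')['im'][120:250,220:360]
cv2.imwrite('pics/e.png',np.hstack([cv2.resize(a,(400,371),interpolation=cv2.INTER_CUBIC) for a in(S,T)]))
```

```text
{'time_s': np.float64(5.417), 'qpos': array([ 0.108, -0.241,  2.419, -0.04 ,  0.177,  0.05 ]), 'position': array([0.514, 0.097, 0.228]), 'gripper_width': np.float64(0.228), 'force': array([1.335, 0.83 , 0.414])}
shift cm [-0.21 -0.28  0.05] turn deg [ 0.  -0.  -0.2]
tip pred [0.6125319  0.10671543 0.12839196] [ 0.70428397  0.06905731 -0.70655161]
side tip px [249.84304878 183.10402722]
wick px [251.57978721 222.3703598 ]
top tip px [284.01713441 168.64392544]
wick px [284.5562456  183.03754728]
```

View pics/e.png

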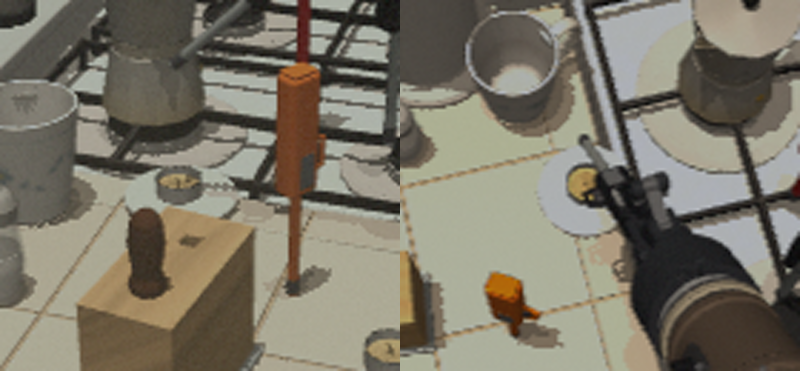

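The tip, top crop (583,140) or full (284,169), lies where predicted, over the saucer. In the side crop it is at (178,62), with the wick at (180,182). Before descending I'll check the joint range, since q5 is close to its lower limit, and refine the tip and wick from the pictures.

Run:
```python
from h import *
from scipy.optimize import least_squares,fsolve
Q=np.array([[.309,1.635,1.2],[.1577,1.6524,1.328],[.1858,1.624,1.3325],[.363,1.712,1.067],[.203,1.502,1.434],[-.241,2.419,.177]])
P=np.array([[.176,.599,.230],[.2985,.4988,.3127],[.462,.3721,.3105],[.5315,.3115,.1614],[.5319,.3116,.3623],[.5136,.097,.2277]])
r=np.sqrt(np.hypot(P[:,0],P[:,1])**2-.044**2)
def fk(p,q):
    a,b,c=q[...,0],q[...,0]+q[...,1],q.sum(-1)
    return np.stack([p[0]*np.sin(a)+p[1]*np.sin(b)+p[2]*np.sin(c),p[3]+p[0]*np.cos(a)+p[1]*np.cos(b)+p[2]*np.cos(c)],-1)
s=least_squares(lambda p:(fk(p,Q)-np.stack([r,P[:,2]],1)).ravel(),[.45,.4,.25,.15]);print(s.x,np.abs(s.fun).max())
for tilt in(45,42,40):
  for lat in (0,):
    th=np.radians(tilt);tip=np.array([np.sqrt(.6199**2-.044**2),.034]);g=tip+.1405*np.array([-np.sin(th),np.cos(th)])
    x=fsolve(lambda q:np.r_[fk(s.x,q)-g,q.sum()-(np.pi-th)],[-.2,2.4,.15]);print(tilt,x,fk(s.x,x)-g)
# side view refine: nozzle tip & yellow wax
S=np.load('side1.npz');d=S['d'];im=S['im'];hsv=cv2.cvtColor(im,cv2.COLOR_BGR2HSV)
C=cloud(d,'side')
k=(np.linalg.norm(C[...,:2]-[.605,.105],axis=-1)<.03)&(C[...,2]>.1)&(C[...,2]<.16)
v,u=np.nonzero(k);i=np.argsort(C[k][:,2])[:8];print('tip px',list(zip(u[i],v[i])),np.round(C[k][i],3))
k=(np.linalg.norm(C[...,:2]-[.61,.105],axis=-1)<.035)&(C[...,2]>.0175)&(C[...,2]<.035)
v,u=np.nonzero(k);print('cup',u.min(),u.max(),v.min(),v.max(),C[k].min(0),C[k].max(0),np.median(C[k],0))
m=cv2.inRange(hsv,(12,80,60),(38,255,255))[210:236,235:275];M=cv2.moments(m,True);print('wax px',235+M['m10']/M['m00'],210+M['m01']/M['m00'],M['m00'])
```

```text
[0.47352074 0.5167812  0.29936753 0.26822961] 0.006502559330658686
45 [-0.05206171  2.49611921 -0.08786301] [ 3.33066907e-16 -1.11022302e-16]
42 [-0.05507323  2.45242979  0.01119781] [ 1.46771484e-13 -2.08610906e-13]
40 [-0.05293342  2.42210046  0.07429391] [ 1.01585407e-13 -1.12632126e-13]
tip px [(np.int64(251), np.int64(184)), (np.int64(253), np.int64(183)), (np.int64(250), np.int64(183)), (np.int64(251), np.int64(183)), (np.int64(252), np.int64(183)), (np.int64(254), np.int64(182)), (np.int64(253), np.int64(182)), (np.int64(249), np.int64(182))] [[0.61  0.106 0.126]
 [0.606 0.105 0.129]
 [0.611 0.109 0.13 ]
 [0.609 0.11  0.131]
 [0.606 0.11  0.131]
 [0.603 0.106 0.132]
 [0.605 0.107 0.132]
 [0.613 0.11  0.132]]
cup 245 260 218 230 [0.59004161 0.08248679 0.01756524] [0.62889412 0.12663449 0.02891502] [0.60929439 0.10107965 0.02212076]
wax px 249.99019607843138 228.51960784313727 102.0
```

At a 5.6° heading the final 45° pose would need q5 below 0, outside its range. Turning the heading to about 20° gives q5 ≈ 0.34 with q4 positive, and still leaves about 80 mm to the other lighters.

```bash
cat > step.py <<'E'
import sys
from h import *
o=bot.get_obs();h=float(sys.argv[1]);print({k:np.round(o[k],3) for k in('time_s','qpos','position','gripper_width','force')})
Rm=slant(20);z=Rm.as_matrix()[:,2];A=R.from_quat(o['ee_rot']).as_matrix()
print('tip-wick mm',np.round((o['position']+.1405*A[:,2]-WICK)*1000,1),'elev',np.degrees(np.arcsin(-A[2,2])))
delta(WICK+[0,0,h]-.1405*z,Rm,o)
E
python3 step.py .08
```

```text
{'time_s': np.float64(5.517), 'qpos': array([ 0.109, -0.242,  2.416, -0.039,  0.177,  0.049]), 'position': array([0.515, 0.098, 0.23 ]), 'gripper_width': np.float64(0.228), 'force': array([-0.117, -0.028, -0.009])}
tip-wick mm [  3.3   3.3 104.9] elev 44.74979019548741
shift cm [-2.75 -1.74  1.72] turn deg [  0.3  10.1 -10.3]
```

>>> drive_tool([
  [[-0.5, 0, 0], [0, 2, -2]],
  [[-1, -0.2, 0.2], [0, 4, -4]],
  [[-1.6, -0.4, 0.4], [0, 6, -6]],
  [[-2.2, -0.6, 0.6], [0, 8, -8]],
  [[-2.7, -0.8, 0.8], [0, 10, -10]],
])

```text
time_s: 5.93
position: [0.5097, 0.0796, 0.2149]
ee_rot: [0.58, 0.728, 0.286, 0.227]
force: [0.4, 0.7, 0.3]
gripper_width: 0.23
grip_force: 43.6
```

>>> drive_tool([
  [[0, 0, 0], [0, 0, 0]],
  [[0, 0, 0], [0, 0, 0]],
  [[0, 0, 0], [0, 0, 0]],
  [[0, 0, 0], [0, 0, 0]],
  [[0, 0, 0], [0, 0, 0]],
])

```text
time_s: 6.35
position: [0.5075, 0.0791, 0.2121]
ee_rot: [0.582, 0.728, 0.284, 0.226]
force: [0.2, -1.1, -0.5]
gripper_width: 0.231
grip_force: 43.6
```

```bash
python3 step.py .04
```

```text
{'time_s': np.float64(6.35), 'qpos': array([-0.041, -0.227,  2.424,  0.69 ,  0.282, -0.866]), 'position': array([0.508, 0.079, 0.212]), 'gripper_width': np.float64(0.231), 'force': array([ 0.214, -1.101, -0.453])}
tip-wick mm [-10.8  -4.3  82.6] elev 47.433649874745555
shift cm [-1.06 -2.57  3.98] turn deg [-2.4  5.  -5.3]
```

>>> drive_tool([
  [[-0.2, -0.5, 0.8], [-0.5, 1, -1]],
  [[-0.4, -1, 1.6], [-1, 2, -2]],
  [[-0.6, -1.5, 2.4], [-1.5, 3, -3]],
  [[-0.8, -2, 3.2], [-2, 4, -4]],
  [[-1.1, -2.6, 4], [-2.4, 5, -5.3]],
])

```text
time_s: 6.77
position: [0.5173, 0.0706, 0.1665]
ee_rot: [0.531, 0.756, 0.313, 0.219]
force: [-0.7, 0.6, -0.5]
gripper_width: 0.229
grip_force: 43.6
```

>>> drive_tool([
  [[0, 0, 0], [0, 0, 0]],
  [[0, 0, 0], [0, 0, 0]],
  [[0, 0, 0], [0, 0, 0]],
  [[0, 0, 0], [0, 0, 0]],
  [[0, 0, 0], [0, 0, 0]],
])

```text
time_s: 7.18
position: [0.5173, 0.0706, 0.1672]
ee_rot: [0.532, 0.756, 0.312, 0.219]
force: [-0.6, 0.6, -0.9]
gripper_width: 0.226
grip_force: 43.5
```

```bash
python3 step.py .025
```

```text
{'time_s': np.float64(7.183), 'qpos': array([-0.16 , -0.078,  2.447,  1.419,  0.353, -1.782]), 'position': array([0.517, 0.071, 0.167]), 'gripper_width': np.float64(0.226), 'force': array([-0.583,  0.588, -0.931])}
tip-wick mm [-0.5 -0.3 41.6] elev 45.132372298753836
shift cm [-0.02 -1.17  1.22] turn deg [-0.1  0.1 -0.2]
```

Excellent. I'll go to 20 mm, then look.

>>> drive_tool([
  [[0, -0.4, 0.4], [0, 0, 0]],
  [[0, -0.8, 0.8], [0, 0, 0]],
  [[0, -1.2, 1.2], [0, 0, 0]],
  [[0, -1.5, 1.5], [0, 0, 0]],
  [[0, -1.5, 1.5], [0, 0, 0]],
])

```text
time_s: 7.6
position: [0.5164, 0.0705, 0.1447]
ee_rot: [0.532, 0.756, 0.312, 0.218]
force: [-0.3, 0.1, -0.3]
gripper_width: 0.231
grip_force: 43.5
```

>>> drive_tool([
  [[0, 0, 0], [0, 0, 0]],
  [[0, 0, 0], [0, 0, 0]],
  [[0, 0, 0], [0, 0, 0]],
  [[0, 0, 0], [0, 0, 0]],
])

```text
time_s: 7.93
position: [0.5171, 0.0702, 0.1456]
ee_rot: [0.532, 0.756, 0.312, 0.219]
force: [0.4, -0.3, -0.6]
gripper_width: 0.227
grip_force: 43.5
```

```bash
python3 step.py .008
python3 - <<'E'
from h import *
o=bot.get_obs();A=R.from_quat(o['ee_rot']).as_matrix();tip=o['position']+.1405*A[:,2]
out=[]
for n in('side','top'):
    im,d=bot.get_image(n);np.savez(n+'2.npz',im=im,d=d);c,M,t=cam(n)
    for nm,x in(('tip',tip),('wick',WICK)):
        q=c@(M@x+t);print(n,nm,q[:2]/q[2])
    x0,y0=(230,190) if n=='side' else (263,155)
    out.append(cv2.resize(im[y0:y0+50,x0:x0+50],(400,400),interpolation=cv2.INTER_CUBIC))
cv2.imwrite('pics/f.png',np.hstack(out))
E
```

```text
{'time_s': np.float64(7.933), 'qpos': array([-0.16 , -0.018,  2.457,  1.609,  0.349, -1.985]), 'position': array([0.517, 0.07 , 0.146]), 'gripper_width': np.float64(0.227), 'force': array([ 0.352, -0.34 , -0.63 ])}
tip-wick mm [-0.7 -0.7 19.9] elev 45.15842275858839
shift cm [ 0.01 -0.82  0.91] turn deg [-0.2  0.1 -0.2]
side tip [251.81556984 214.83280409]
side wick [251.57978721 222.3703598 ]
top tip [284.96182345 180.69031142]
top wick [284.5562456  183.03754728]
```

View pics/f.png

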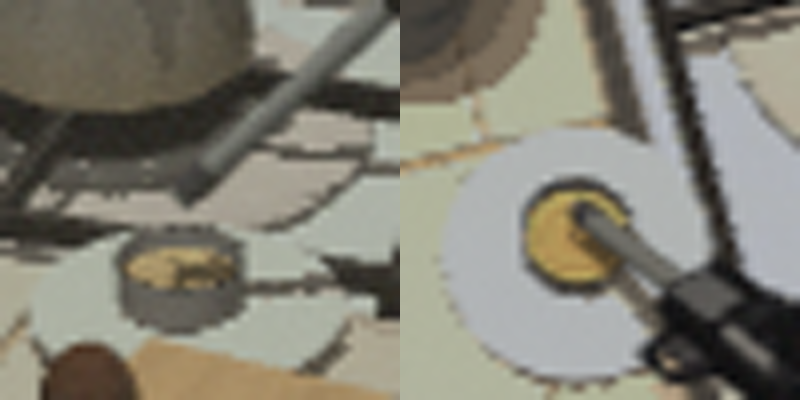

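In the crops the side view has the tip at (190,190), about 8.5 px above the centre of the cup's rim at (183,259). The top view has it at (582,212), over the wax and offset only by the parallax expected at 20 mm. This agrees with the prediction to about 2 mm, so I'll make the final 12 mm descent.

>>> drive_tool([
  [[0, -0.2, 0.2], [0, 0, 0]],
  [[0, -0.4, 0.5], [0, 0, 0]],
  [[0, -0.6, 0.7], [0, 0, 0]],
  [[0, -0.8, 0.9], [0, 0, 0]],
  [[0, -0.8, 0.9], [0, 0, 0]],
])

```text
time_s: 8.45
position: [0.517, 0.0704, 0.1324]
ee_rot: [0.533, 0.756, 0.312, 0.218]
force: [-0.0, 0.2, -1.1]
gripper_width: 0.226
grip_force: 43.5
```

>>> drive_tool([
  [[0, 0, 0], [0, 0, 0]],
  [[0, 0, 0], [0, 0, 0]],
  [[0, 0, 0], [0, 0, 0]],
  [[0, 0, 0], [0, 0, 0]],
  [[0, 0, 0], [0, 0, 0]],
])

```text
time_s: 8.87
position: [0.5175, 0.0704, 0.1332]
ee_rot: [0.532, 0.756, 0.312, 0.219]
force: [0.7, 0.6, -1.3]
gripper_width: 0.231
grip_force: 43.5
```

```bash
python3 step.py .008
python3 - <<'E'
from h import *
out=[]
for n in('side','top'):
    im,d=bot.get_image(n)
    x0,y0=(230,190) if n=='side' else (263,155)
    out.append(cv2.resize(im[y0:y0+50,x0:x0+50],(400,400),interpolation=cv2.INTER_CUBIC))
cv2.imwrite('pics/g.png',np.hstack(out))
E
```

```text
{'time_s': np.float64(8.867), 'qpos': array([-0.16 ,  0.02 ,  2.46 ,  1.719,  0.352, -2.1  ]), 'position': array([0.518, 0.07 , 0.133]), 'gripper_width': np.float64(0.231), 'force': array([ 0.671,  0.636, -1.281])}
tip-wick mm [-0.3 -0.5  7.5] elev 45.18929393394051
shift cm [ 0.    0.02 -0.  ] turn deg [-0.2  0.1 -0.2]
```

View pics/g.png

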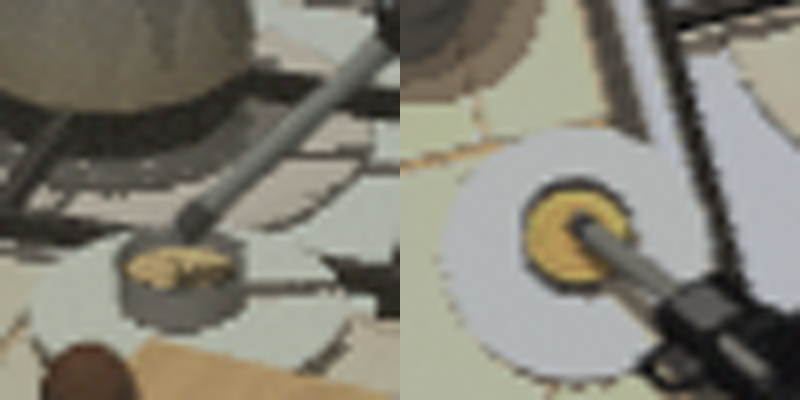

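The side view has the tip at (190,225), about 9 mm above the rim centre at (183,259). The top view has it at (582,224), over the wax centre at (577,234). The tea light hasn't moved and the lighter is steady at 45°, so I'm handing in.

```bash
python3 -c "
from bench import bot
print(bot.hand_in())"
```

```text
the job is handed in; nothing more can be done
None
```

The job is handed in with the lighter out of its stand, held still at about 45° nozzle-down, the tip an estimated 8 mm above the wick, and nothing else seen to move.

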